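# Push the seal carton home into the stowage corner

## Robot

A 7-joint arm with a two-finger parallel gripper is mounted at the origin on a cart in front of the work surface, level with it; the furniture and walls round the work are solid. World frame = base frame: x ahead of the robot, y to its left, z up, the work surface at z = 0. Lengths are in m, angles in rad, forces in N, time in s.
With the tool pointing down it reaches from about 0.4 to 0.875 m from the base axis. Payload 4.4 kg.
Tool frame: the origin (TCP) lies between the finger pads; the fingertips stand 17 mm ahead of it and the grasp point (between the pads) lies 2 mm behind it; z points along the fingers, y is the line along which they close (so a half turn about z gives the same grasp; the last joint's range is limited). The gripper opens to 85 mm and grips with 20 to 120 N. Pads are 22 mm wide; open, the fingers measure 114 mm over their backs; the gripper's body (76 mm by 85 mm) begins 54 mm behind the grasp point. The pads swing forward as they close: fully open they stand 13 mm farther back than shut.
Start: joints at [-1.213, 0.628, 0.038, 1.517, -0.027, 0.996, -0.02], TCP at [0.267, 0.593, 0.248] pointing down, gripper open.
Joint ranges: [-3.06, 3.06], [-0.37, 2.12], [-1.25, 1.32], [0.18, 2.47], [-1.1, 4.24], [0.23, 1.98], [-2.94, 2.94]. Speed limits (rad/s): [2.57, 2.57, 3.14, 3.14, 3.14, 3.14, 3.14].

## Interface

Orientations are given as a rotation vector (axis times angle).
In Python, from plant import get_obs, get_image, hand_in gives the robot as it stands. The module is installed in compiled form; this text tells all that it offers.
- The arm moves only by the shell command python3 -m handwheel 'ROWS'. ROWS is JSON, a list of rows, each an object with "offset": the shift along the world's x, y, z in mm, a list of three; "angular": the turn, a rotation vector about the world's x, y, z in rad, a list of three; "claw": the finger opening in mm, from 0 to 85.4. In form: [{"offset": [x, y, z], "angular": [rx, ry, rz], "claw": claw}, ...]. A call has 1 to 8 rows; each row shifts and turns the commanded pose from where the row before left it; what a row does not reach is not made up. A row lasts 1/8 s, in which the tool goes at most 62.5 mm and 10.7 degrees, less where a joint would pass 70% of its speed; a pose out of reach is approached as far as the arm can. A call with a gripper value outside its range is refused whole. The fingers move at their own pace and stop on an object; the grip force is fixed at half the most. Time passes only in rows, so rows that do not move let the fingers close. It gives the time, the measured TCP pose, the force, the opening and the grip force at its end, in the units of the state.
- get_obs(): the state, without advancing time (a new reading comes with each control period).
- get_image(name): name is "scene" or "top" or "wrist"; returns a dict with "color" (480x640x3 uint8, red, green, blue), "mtx" (3x3 intrinsics, pixels), "cam_to_world" (4x4, takes a point from camera to world coordinates). Camera axes: x right, y down, z forward; pixel columns grow to the right and rows downward; lengths in m; the calibration is good to about 2 mm. A picture is of the moment at which its call begins. There is no depth.
- hand_in(): hands the job in; it is judged then, once.
The state is a dict: "time_s": time; "joint_positions": joint angles; "dq": joint speeds; "tau": joint torques, N m; "position": TCP position; "tool_rot": TCP orientation; "ft_force": force on the tool from outside, world axes, zero at the start; "moment": the same for the moment, N m; "width": opening from 0.0 (shut) to 1.0 (fully open); "gripper_force": force on a finger pad.
Only numpy, scipy, OpenCV 4.12 (cv2) and the standard library are available. Lean on these libraries where they do the work, as an engineer would, in place of code of your own. Each camera call takes 0.05 s, during which the arm holds its last target. There are 200 camera calls.

## Task

Stow the white and green carton for sea: push it along the bench, never lifting or tipping it, into the corner of the white stowage rails, so that its narrow end sits flush against the long back rail and its long side flush against the short side rail. Leave the white and orange carton, the vent filter and the brown bottle where they stand.

Things in the scene. Friction and masses are not known exactly. Their poses are not given: they have to be found in the camera images.
- seal_carton: The thing to push: closed white and green printed carton, loose, 0.2 to 0.4 kg, 111 mm along its own x, 86 mm along its own y, 53 mm high. Origin at the centre of its underside, z up. At the start its x axis points away from the robot within 0.4 rad; it stands at the middle or at the right of the bench.
- stow_corner: Two fixed white plastic rails, 14 mm thick, 30 mm high, forming a corner. Origin on the bench at the inner corner. Inner face of the back rail: plane x = 0, 400 mm from the origin along -y (robot's right). Inner face of the side rail: plane y = 0, 130 mm along -x (to the robot). x points away from the robot within 0.1 rad. Carton home: centre at x -55.5, y -43 mm here, x axes parallel.
- filter_carton: Bystander: white and orange printed carton, loose, 76 mm along its own x, 106 mm along its own y, 49 mm high, in whichever of the two places the white and green carton is not. Origin at the centre of its underside.
- vent_filter: Bystander: white plastic disc filter with a stub on top, loose, 60 mm across, 25 mm high, to the right of the cartons. Origin at the centre of its underside.
- reagent_bottle: Bystander: brown lab bottle with a black cap, loose, 56 mm across, 119 mm high, left of the short side rail. Origin at the centre of its underside.
Mind the look-alikes: they are no part of the job. Leave any purple or turquoise look-alike of the seal_carton alone.

How it is judged:
By the outcome, as a careful person would: the job done as asked, in the order asked, and still so for the second after the job is handed in, with the robot touching nothing.
It also fails if it takes over 53 s, if anything falls off the work surface, if the arm or the gripper's body presses on something with over 40 N, if the wrist force passes 120 N, or if a joint passes its speed limit or range.

## Working session

There is one attempt and no reset: what is moved stays moved. The work goes in short steps, Python scripts to look and compute and a shell command to move; the robot and the scene stay as the last step left them, time stands still between calls to the robot, and variables do not carry over. Pictures are saved under pics/ and viewed, at most 10 in all, crops included, and the job is handed in when it is done.

```bash
mkdir -p pics; cat > h.py <<'E'
import numpy as np,cv2,json
from plant import get_obs,get_image
def snap(name,fn):
    d=get_image(name); cv2.imwrite(f'pics/{fn}.png',d['color'][:,:,::-1])
    np.savez(f'pics/{fn}.npz',K=d['mtx'],T=d['cam_to_world']); return d
def ray(fn,u,v):
    z=np.load(f'pics/{fn}.npz'); r=z['T'][:3,:3]@np.linalg.inv(z['K'])@[u,v,1]; return z['T'][:3,3],r
def at(fn,u,v,h=0.):
    c,r=ray(fn,u,v); return c+r*(h-c[2])/r[2]
def tri(*obs):
    A=np.zeros((3,3));b=np.zeros(3)
    for o in obs:
        c,r=ray(*o); r=r/np.linalg.norm(r); P=np.eye(3)-np.outer(r,r); A+=P;b+=P@c
    return np.linalg.solve(A,b)
def proj(fn,p):
    z=np.load(f'pics/{fn}.npz'); q=z['K']@(np.linalg.inv(z['T'])@np.r_[p,1])[:3]; return q[:2]/q[2]
E
python3 - <<'E'
from h import *
for n in ('top','scene'): d=snap(n,n+'0'); print(n,d['cam_to_world'].round(3).tolist(),d['mtx'][0,0])
o=get_obs(); print(o['position'],o['tool_rot'],o['ft_force'],o['width'],o['time_s'])
E
```

```text
top [[-0.005, -0.99, 0.143, 0.376], [-1.0, 0.007, 0.015, -0.088], [-0.016, -0.143, -0.99, 1.23], [0.0, 0.0, 0.0, 1.0]] 483.89768148912026
scene [[0.795, -0.421, 0.437, -0.065], [-0.607, -0.542, 0.582, -0.864], [-0.008, -0.728, -0.686, 0.977], [0.0, 0.0, 0.0, 1.0]] 512.7499437764337
[0.26703982 0.59202429 0.24747155] [-6.60643654e-01 -3.07099446e+00  2.67537826e-03] [ 0.92916526 -1.03185922  0.22031325] 1.0004749253895575 0.1
```

View pics/top0.png

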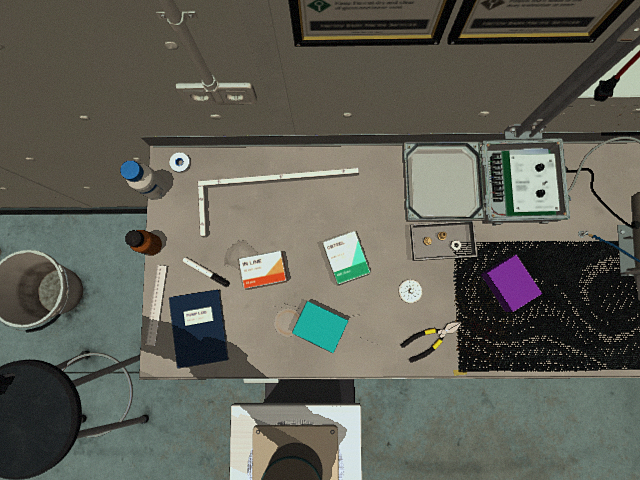

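View pics/scene0.png

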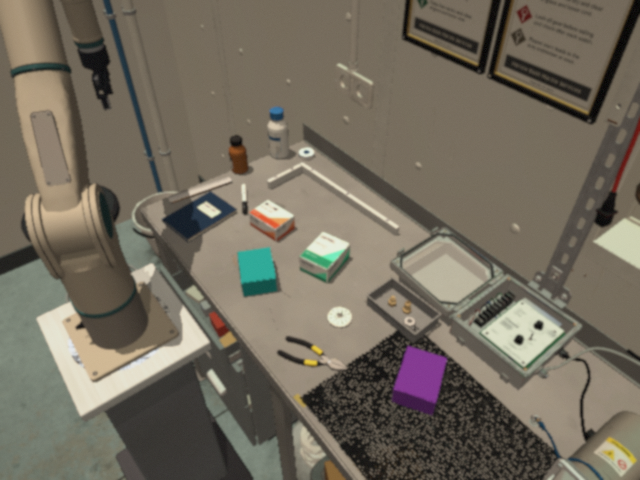

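The top view shows these candidates: white/green carton (345,257), turquoise look-alike (320,325), purple look-alike (513,283) and white/orange carton (262,270). By the description I choose (345,257). The rails meet near (200,183), the bottle is at (147,240) and the filter at (410,291). The scene view agrees, with the green carton at (325,256). Next I check the choice in a close crop.

```bash
python3 - <<'E'
import cv2
a=cv2.imread('pics/top0.png')[155:315,190:390]; cv2.imwrite('pics/c1.png',cv2.resize(a,None,fx=3.75,fy=3.75,interpolation=cv2.INTER_CUBIC))
a=cv2.imread('pics/scene0.png')[150:290,230:410]; cv2.imwrite('pics/c2.png',cv2.resize(a,None,fx=4,fy=4,interpolation=cv2.INTER_CUBIC))
E
```

```text
(no output)
```

View pics/c1.png

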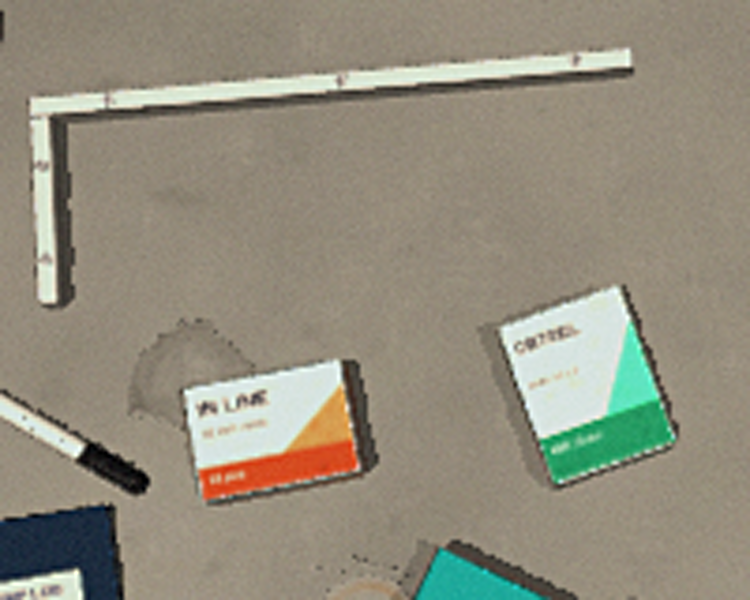

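View pics/c2.png

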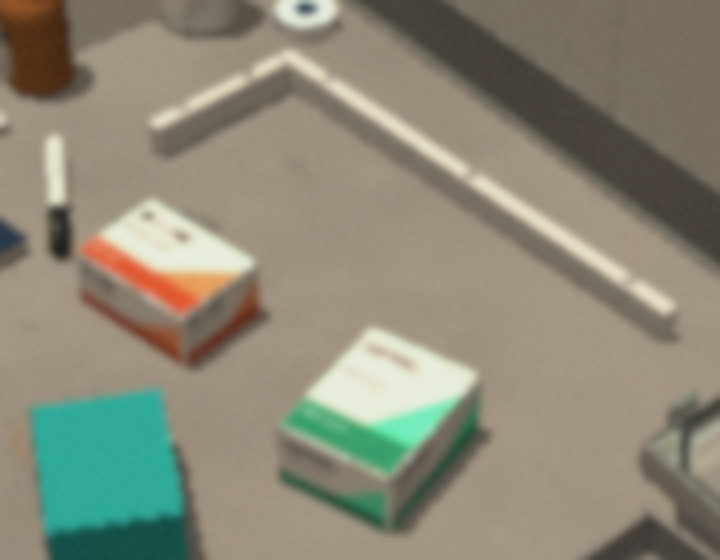

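The crops confirm the carton is white/green with a printed label, top corners in c1 at (500,325), (622,286), (676,440), (557,487). The rails' top outer corner is at (30,99) in c1. Now I triangulate.

```bash
cat >> h.py <<'E'
c1=lambda u,v:('top0',190+(u+.5)/3.75-.5,155+(v+.5)/3.75-.5)
c2=lambda u,v:('scene0',230+(u+.5)/4-.5,150+(v+.5)/4-.5)
def fit(L,W,pts): # FL,FR,NR,NL
    M=np.array([[L,W],[L,-W],[-L,-W],[-L,W]])/2; P=np.array(pts)[:,:2]
    m=P.mean(0);Q=P-m; th=np.arctan2((M[:,0]*Q[:,1]-M[:,1]*Q[:,0]).sum(),(M*Q).sum()); return m,th
E
python3 - <<'E'
from h import *
np.set_printoptions(precision=4,suppress=True)
A=[(500,325),(622,286),(676,440),(557,487)];B=[(371,326),(480,377),(388,474),(280,424)]
P=[tri(c1(*a),c2(*b)) for a,b in zip(A,B)]; print(np.array(P)); print('seal',fit(.111,.086,P))
Q=[at(*c1(*a),.053) for a in A]; print('top only',fit(.111,.086,Q)); print([np.linalg.norm(Q[i]-Q[i-1]).round(4) for i in range(4)])
Q=[at(*c2(*a),.053) for a in B]; print('scene only',fit(.111,.086,Q))
F=[(182,387),(342,359),(360,470),(208,503)]; Q=[at(*c1(*a),.049) for a in F]; print('filter',np.array(Q),fit(.076,.106,Q))
for n,a,b in [('corner',(30,99),(289,50)),('backend',(631,49),(675,310)),('sideend',(38,304),(150,126))]: print(n,tri(c1(*a),c2(*b)),at(*c1(*a),.03),at(*c2(*b),.03))
for n,a in [('incorner',(51,118)),('inback',(631,66)),('inside end',(57,304))]: print(n,at(*c1(*a),.03))
print('tq',at(*c1(445,543),.06))
E
```

```text
[[ 0.5455 -0.071   0.0563]
 [ 0.5714 -0.1515  0.0552]
 [ 0.47   -0.1847  0.058 ]
 [ 0.4414 -0.1084  0.058 ]]
seal (array([ 0.5071, -0.1289]), np.float64(0.3323007395986996))
top only (array([ 0.5068, -0.1286]), np.float64(0.3293954986458914))
[np.float64(0.1122), np.float64(0.0842), np.float64(0.1069), np.float64(0.083)]
scene only (array([ 0.5101, -0.1262]), np.float64(0.3262576053109448))
filter [[0.5069 0.138  0.049 ]
 [0.5248 0.0329 0.049 ]
 [0.4519 0.0207 0.049 ]
 [0.431  0.1195 0.049 ]] (array([0.4786, 0.0778]), np.float64(0.1931738229866011))
corner [0.7087 0.2492 0.0301] [0.7076 0.2498 0.03  ] [0.7098 0.2488 0.03  ]
backend [ 0.74   -0.1612  0.0269] [ 0.739 -0.161  0.03 ] [ 0.7374 -0.1635  0.03  ]
sideend [0.5686 0.24   0.0252] [0.5658 0.2398 0.03  ] [0.5674 0.2332 0.03  ]
incorner [0.6942 0.235  0.03  ]
inback [ 0.727  -0.1608  0.03  ]
inside end [0.5657 0.227  0.03  ]
tq [ 0.4041 -0.0352  0.06  ]
```

```bash
python3 -m handwheel '[{"offset":[26,-44,0],"angular":[0,0,-0.15],"claw":40},{"offset":[26,-44,0],"angular":[0,0,-0.15],"claw":40},{"offset":[26,-44,0],"angular":[0,0,-0.15],"claw":40},{"offset":[26,-44,0],"angular":[0,0,-0.15],"claw":40},{"offset":[26,-44,0],"angular":[0,0,-0.15],"claw":40},{"offset":[26,-44,0],"angular":[0,0,-0.15],"claw":40},{"offset":[26,-44,0],"angular":[0,0,-0.15],"claw":40},{"offset":[26,-44,0],"angular":[0,0,-0.15],"claw":40}]'
python3 -m handwheel '[{"offset":[-8,-50,0],"angular":[0,0,-0.15],"claw":40},{"offset":[-8,-50,0],"angular":[0,0,-0.15],"claw":40},{"offset":[-8,-50,0],"angular":[0,0,-0.15],"claw":40},{"offset":[-8,-50,0],"angular":[0,0,-0.15],"claw":40},{"offset":[-8,-50,0],"angular":[0,0,-0.15],"claw":40},{"offset":[-8,-50,0],"angular":[0,0,-0.15],"claw":40},{"offset":[-8,-50,0],"angular":[0,0,-0.15],"claw":40},{"offset":[-8,-50,0],"angular":[0,0,-0.15],"claw":40}]'
cat >> h.py <<'E'
def st():
    from scipy.spatial.transform import Rotation as R
    o=get_obs(); M=R.from_rotvec(o['tool_rot']).as_matrix(); z=M[:,2]
    a=np.arctan2(M[1,1],M[0,1]); a=(a+np.pi/2)%np.pi-np.pi/2
    print('t',round(o['time_s'],2),'p',np.round(o['position'],4),'ytool',round(a,3),'z',z.round(3),'F',np.round(o['ft_force'],1),'w',round(o['width'],3))
E
python3 -c "
from h import *
st()"
```

```text
time_s: 1.1
position: [0.4757, 0.2391, 0.2482]
tool_rot: [-2.284, -2.156, 0.0]
ft_force: [0.3, 1.2, -0.2]
width: 0.47
gripper_force: 0.0
time_s: 2.1
position: [0.4109, -0.1608, 0.2483]
tool_rot: [-3.103, -0.49, -0.0]
ft_force: [1.2, -0.4, -0.2]
width: 0.469
gripper_force: 0.0
t 2.1 p [ 0.4109 -0.1608  0.2483] ytool -1.257 z [ 0.  0. -1.] F [ 1.2 -0.4 -0.2] w 0.469
```

```bash
python3 -c "
from h import *
print(at('top0',312,299,.05),at('top0',349,316,.05))"
python3 -m handwheel '[{"offset":[0,0,-44],"angular":[0,0,0],"claw":40},{"offset":[0,0,-44],"angular":[0,0,0],"claw":40},{"offset":[0,0,-44],"angular":[0,0,0],"claw":40},{"offset":[0,0,-40],"angular":[0,0,0],"claw":40}]'
```

```text
[ 0.40535738 -0.04370988  0.05      ] [ 0.36423388 -0.13280163  0.05      ]
time_s: 2.6
position: [0.4111, -0.1593, 0.0747]
tool_rot: [-3.102, -0.497, 0.001]
ft_force: [0.3, 0.3, -0.3]
width: 0.472
gripper_force: 0.0
```

```bash
python3 - <<'E'
from h import *
snap('wrist','w1')
E
```

```text
(no output)
```

View pics/w1.png

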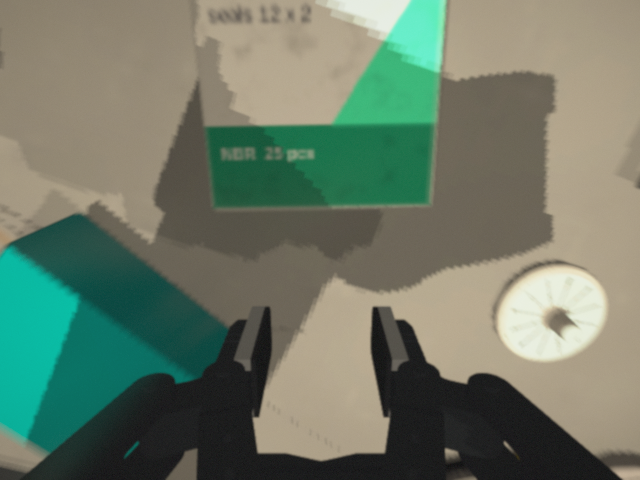

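The wrist view shows the fingers centred on the near end of the carton, whose edge runs from (215,208) to (430,205). The turquoise block (100,330) is close to the left finger, so I go forward a little before lowering.

```bash
python3 -m handwheel '[{"offset":[17,6,0],"angular":[0,0,0],"claw":40},{"offset":[0,0,-23],"angular":[0,0,0],"claw":40},{"offset":[0,0,-20],"angular":[0,0,0],"claw":40},{"offset":[0,0,0],"angular":[0,0,0],"claw":40}]'
python3 - <<'E'
from h import *
st()
E
python3 -m handwheel '[{"offset":[5,2,0],"angular":[0,0,0],"claw":40},{"offset":[5,2,0],"angular":[0,0,0],"claw":40},{"offset":[5,2,0],"angular":[0,0,0],"claw":40},{"offset":[5,2,0],"angular":[0,0,0],"claw":40}]'
```

```text
time_s: 3.15
position: [0.4278, -0.1533, 0.033]
tool_rot: [-3.101, -0.496, 0.002]
ft_force: [0.1, -0.4, 0.6]
width: 0.474
gripper_force: 0.0
t 3.15 p [ 0.4278 -0.1533  0.033 ] ytool -1.253 z [-0.002  0.001 -1.   ] F [ 0.1 -0.4  0.6] w 0.474
time_s: 3.65
position: [0.448, -0.1454, 0.0336]
tool_rot: [3.102, 0.497, -0.001]
ft_force: [-3.4, -1.2, 2.3]
width: 0.469
gripper_force: 1.4
```

```bash
python3 -m handwheel '[{"offset":[9,3,0],"angular":[0,0,-0.03],"claw":40},{"offset":[9,3,0],"angular":[0,0,-0.03],"claw":40},{"offset":[9,3,0],"angular":[0,0,-0.03],"claw":40},{"offset":[9,3,0],"angular":[0,0,-0.03],"claw":40},{"offset":[9,3,0],"angular":[0,0,-0.03],"claw":40},{"offset":[9,3,0],"angular":[0,0,-0.03],"claw":40},{"offset":[9,3,0],"angular":[0,0,-0.03],"claw":40},{"offset":[9,3,0],"angular":[0,0,-0.03],"claw":40}]'
python3 - <<'E'
from h import *
st(); snap('top','top1'); snap('scene','scene1')
a=cv2.imread('pics/top1.png')[155:315,190:390]; b=cv2.imread('pics/scene1.png')[150:290,230:410]
cv2.imwrite('pics/c3.png',np.hstack([cv2.resize(a,(400,320)),cv2.resize(b,(400,320))]))
E
```

```text
time_s: 4.65
position: [0.5197, -0.1211, 0.0333]
tool_rot: [-3.139, -0.121, 0.003]
ft_force: [-3.0, -0.0, 1.0]
width: 0.472
gripper_force: 1.0
t 4.65 p [ 0.5197 -0.1211  0.0333] ytool -1.494 z [-0.002  0.    -1.   ] F [-3. -0.  1.] w 0.472
```

View pics/c3.png

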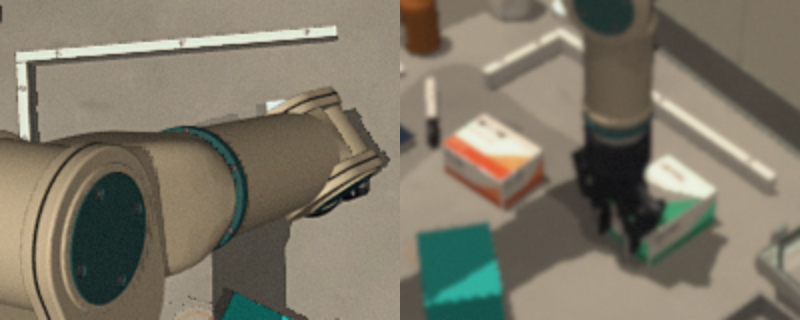

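The carton moved along ahead of the fingers (right half, about (680,200)) and stands upright. The bystanders are still in place. I keep pushing to the back rail.

```bash
python3 -m handwheel '[{"offset":[9,1,0],"angular":[0,0,0],"claw":40},{"offset":[9,1,0],"angular":[0,0,0],"claw":40},{"offset":[9,1,0],"angular":[0,0,0],"claw":40},{"offset":[9,1,0],"angular":[0,0,0],"claw":40},{"offset":[9,1,0],"angular":[0,0,0],"claw":40},{"offset":[9,1,0],"angular":[0,0,0],"claw":40},{"offset":[9,1,0],"angular":[0,0,0],"claw":40},{"offset":[4,0,0],"angular":[0,0,0],"claw":40}]'
python3 -m handwheel '[{"offset":[2,0,0],"angular":[0,0,0],"claw":40},{"offset":[2,0,0],"angular":[0,0,0],"claw":40}]'
python3 -m handwheel '[{"offset":[2,0,0],"angular":[0,0,0],"claw":40},{"offset":[1,0,0],"angular":[0,0,0],"claw":40}]'
```

```text
time_s: 5.75
position: [0.5878, -0.1142, 0.0333]
tool_rot: [-3.139, -0.123, -0.0]
ft_force: [-2.9, -0.1, 1.6]
width: 0.465
gripper_force: 1.2
time_s: 6.0
position: [0.5911, -0.1145, 0.0333]
tool_rot: [-3.139, -0.122, 0.001]
ft_force: [-0.7, 0.4, -0.4]
width: 0.467
gripper_force: 0.7
time_s: 6.25
position: [0.5944, -0.1146, 0.0333]
tool_rot: [3.139, 0.122, 0.0]
ft_force: [-1.3, -0.2, -0.2]
width: 0.467
gripper_force: 0.7
```

```bash
for i in 1; do python3 -m handwheel '[{"offset":[2,0,0],"angular":[0,0,0],"claw":40},{"offset":[2,0,0],"angular":[0,0,0],"claw":40}]'; done
python3 -m handwheel '[{"offset":[2,0,0],"angular":[0,0,0],"claw":40},{"offset":[0,0,0],"angular":[0,0,0],"claw":40}]'
```

```text
time_s: 6.5
position: [0.5984, -0.1145, 0.0333]
tool_rot: [3.139, 0.122, 0.0]
ft_force: [-1.4, 0.6, 0.2]
width: 0.468
gripper_force: 0.6
time_s: 6.75
position: [0.6008, -0.1145, 0.0334]
tool_rot: [3.139, 0.122, 0.001]
ft_force: [-1.1, 0.2, -0.2]
width: 0.472
gripper_force: 0.1
```

```bash
python3 -m handwheel '[{"offset":[2,0,0],"angular":[0,0,0],"claw":40},{"offset":[1,0,0],"angular":[0,0,0],"claw":40}]'
python3 -m handwheel '[{"offset":[2,0,0],"angular":[0,0,0],"claw":40},{"offset":[1,0,0],"angular":[0,0,0],"claw":40}]'
python3 -m handwheel '[{"offset":[2,0,0],"angular":[0,0,0],"claw":40},{"offset":[0,0,0],"angular":[0,0,0],"claw":40}]'
```

```text
time_s: 7.0
position: [0.6013, -0.1145, 0.0333]
tool_rot: [-3.138, -0.122, 0.006]
ft_force: [-7.2, 0.1, 5.3]
width: 0.469
gripper_force: 3.7
time_s: 7.25
position: [0.6013, -0.1145, 0.0333]
tool_rot: [-3.136, -0.121, 0.014]
ft_force: [-14.6, 0.8, 11.3]
width: 0.468
gripper_force: 7.1
time_s: 7.5
position: [0.6013, -0.1144, 0.0331]
tool_rot: [-3.135, -0.12, 0.019]
ft_force: [-17.6, 0.8, 13.2]
width: 0.472
gripper_force: 8.5
```

```bash
python3 - <<'E'
from h import *
snap('scene','scene2'); snap('wrist','w2'); snap('top','top2')
b=cv2.imread('pics/scene2.png')[150:290,230:410]; c=cv2.imread('pics/w2.png')
cv2.imwrite('pics/c4.png',np.hstack([cv2.resize(b,(460,360),interpolation=cv2.INTER_CUBIC),cv2.resize(c,(340,360))]))
E
```

```text
(no output)
```

View pics/c4.png

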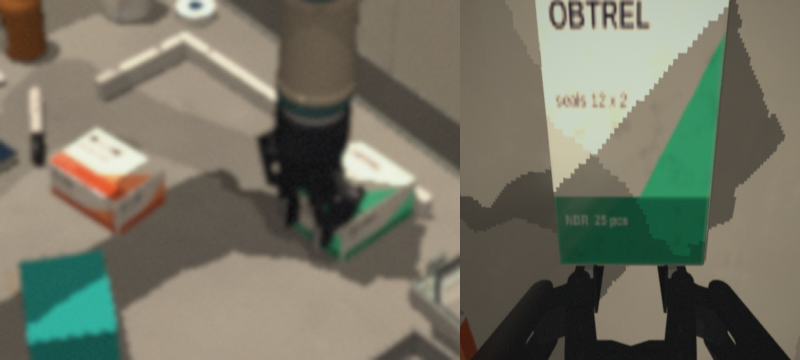

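The carton has met the back rail: the force rose to 17 N and the wrist view shows it square and centred on the fingers. Next I back off, rise, turn a quarter and move to its right side.

```bash
python3 -m handwheel '[{"offset":[-15,-1,0],"angular":[0,0,0],"claw":40},{"offset":[-30,-2,0],"angular":[0,0,0],"claw":40},{"offset":[0,0,40],"angular":[0,0,0],"claw":40},{"offset":[0,0,40],"angular":[0,0,0],"claw":40},{"offset":[0,-15,0],"angular":[0,0,0.16],"claw":50},{"offset":[0,-20,0],"angular":[0,0,0.16],"claw":50},{"offset":[0,-20,0],"angular":[0,0,0.16],"claw":50},{"offset":[15,-15,0],"angular":[0,0,0.16],"claw":50}]'
python3 -m handwheel '[{"offset":[15,-2,0],"angular":[0,0,0.16],"claw":50},{"offset":[15,0,0],"angular":[0,0,0.16],"claw":50},{"offset":[15,0,0],"angular":[0,0,0.16],"claw":50},{"offset":[15,0,0],"angular":[0,0,0.16],"claw":50},{"offset":[15,0,0],"angular":[0,0,0.16],"claw":50},{"offset":[10,0,0],"angular":[0,0,0.13],"claw":50},{"offset":[0,0,0],"angular":[0,0,0],"claw":50}]'
python3 - <<'E'
from h import *
st(); snap('top','top3'); snap('wrist','w3')
a=cv2.imread('pics/top3.png')[155:315,190:390]; c=cv2.imread('pics/w3.png')
cv2.imwrite('pics/c5.png',np.hstack([cv2.resize(a,(450,360),interpolation=cv2.INTER_CUBIC),cv2.resize(c,(350,360))]))
E
```

```text
time_s: 8.65
position: [0.5781, -0.1889, 0.1138]
tool_rot: [2.939, 1.108, 0.001]
ft_force: [0.1, -0.2, 0.1]
width: 0.586
gripper_force: 0.0
time_s: 9.52
position: [0.6642, -0.1896, 0.1135]
tool_rot: [2.135, 2.303, 0.002]
ft_force: [-0.6, 0.2, -0.4]
width: 0.586
gripper_force: 0.0
t 9.53 p [ 0.6642 -0.1896  0.1135] ytool 0.076 z [ 0.002  0.    -1.   ] F [-0.6  0.2 -0.4] w 0.586
```

View pics/c5.png

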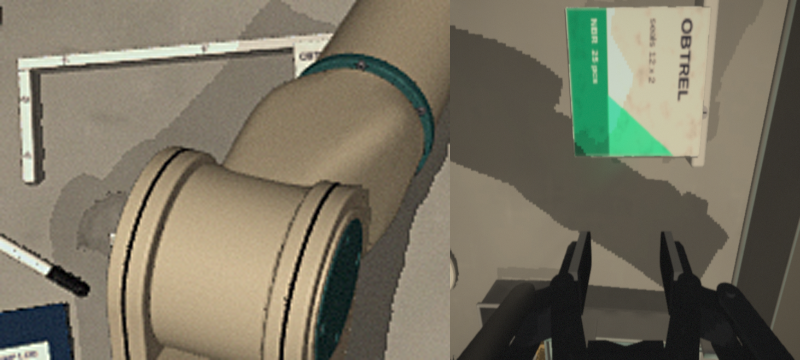

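The wrist view shows the carton flush along the back rail (edge near x=705) and its long side facing the fingers at (575–690,157), nearly centred. I lower and push left along the rail.

```bash
python3 -m handwheel '[{"offset":[0,0,-40],"angular":[0,0,0],"claw":50},{"offset":[0,0,-40],"angular":[0,0,0],"claw":50},{"offset":[0,8,0],"angular":[0,0,0],"claw":50},{"offset":[0,8,0],"angular":[0,0,0],"claw":50},{"offset":[0,5,0],"angular":[0,0,0],"claw":50},{"offset":[0,5,0],"angular":[0,0,0],"claw":50},{"offset":[-1,8,0],"angular":[0,0,0],"claw":50},{"offset":[0,8,0],"angular":[0,0,0],"claw":50}]'
python3 -m handwheel '[{"offset":[-1,10,0],"angular":[0,0,0],"claw":50},{"offset":[-1,10,0],"angular":[0,0,0],"claw":50},{"offset":[0,10,0],"angular":[0,0,0],"claw":50},{"offset":[-1,10,0],"angular":[0,0,0],"claw":50},{"offset":[-1,10,0],"angular":[0,0,0],"claw":50},{"offset":[-1,10,0],"angular":[0,0,0],"claw":50},{"offset":[-1,10,0],"angular":[0,0,0],"claw":50},{"offset":[0,10,0],"angular":[0,0,0],"claw":50}]'
python3 - <<'E'
from h import *
st(); snap('wrist','w4')
E
```

```text
time_s: 10.62
position: [0.6626, -0.1482, 0.0341]
tool_rot: [2.134, 2.303, -0.0]
ft_force: [0.1, -2.2, 2.0]
width: 0.588
gripper_force: 1.4
time_s: 11.62
position: [0.6559, -0.0666, 0.0332]
tool_rot: [-2.134, -2.305, 0.0]
ft_force: [-0.8, -1.2, 1.0]
width: 0.585
gripper_force: 1.0
t 11.62 p [ 0.6559 -0.0666  0.0332] ytool 0.077 z [-0.001  0.    -1.   ] F [-0.8 -1.2  1. ] w 0.585
```

View pics/w4.png

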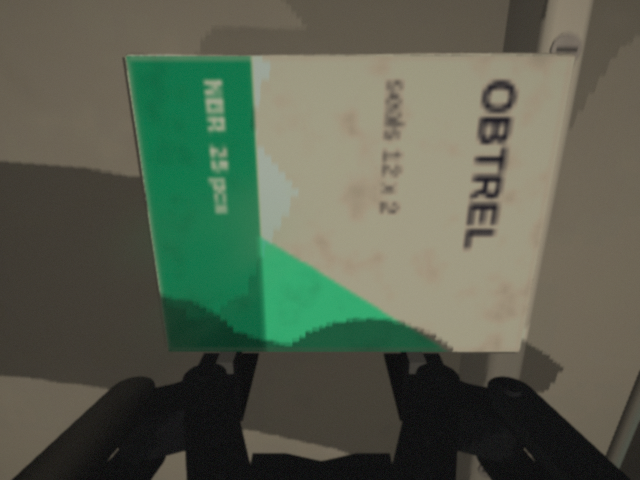

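The wrist view shows the carton square on both fingers, its side edge level at row 350 and its far end against the rail (right, about column 550). I continue left.

```bash
python3 -m handwheel '[{"offset":[-1,10,0],"angular":[0,0,0],"claw":50},{"offset":[-1,10,0],"angular":[0,0,0],"claw":50},{"offset":[0,10,0],"angular":[0,0,0],"claw":50},{"offset":[-1,10,0],"angular":[0,0,0],"claw":50},{"offset":[-1,10,0],"angular":[0,0,0],"claw":50},{"offset":[-1,10,0],"angular":[0,0,0],"claw":50},{"offset":[-1,10,0],"angular":[0,0,0],"claw":50},{"offset":[0,10,0],"angular":[0,0,0],"claw":50}]'
python3 -m handwheel '[{"offset":[-1,10,0],"angular":[0,0,0],"claw":50},{"offset":[-1,10,0],"angular":[0,0,0],"claw":50},{"offset":[0,10,0],"angular":[0,0,0],"claw":50},{"offset":[-1,10,0],"angular":[0,0,0],"claw":50},{"offset":[-1,10,0],"angular":[0,0,0],"claw":50},{"offset":[-1,10,0],"angular":[0,0,0],"claw":50},{"offset":[-1,10,0],"angular":[0,0,0],"claw":50},{"offset":[0,10,0],"angular":[0,0,0],"claw":50}]'
python3 - <<'E'
from h import *
st(); o=get_obs()['position']; d=o[:2]-[.695,.2345]; print(-d[0]*.0755+d[1]*.997)
E
```

```text
time_s: 12.68
position: [0.6501, 0.0132, 0.0333]
tool_rot: [-2.134, -2.305, 0.0]
ft_force: [0.2, -1.6, -1.1]
width: 0.584
gripper_force: 0.5
time_s: 13.68
position: [0.6442, 0.0931, 0.0333]
tool_rot: [-2.134, -2.305, 0.0]
ft_force: [0.4, -0.4, -0.6]
width: 0.583
gripper_force: 0.7
t 13.68 p [0.6442 0.0931 0.0333] ytool 0.077 z [-0. -0. -1.] F [ 0.4 -0.4 -0.6] w 0.583
-0.13714331583659506
```

41 mm to go. I approach the side rail slowly.

```bash
python3 -m handwheel '[{"offset":[-1,8,0],"angular":[0,0,0],"claw":50},{"offset":[0,8,0],"angular":[0,0,0],"claw":50},{"offset":[-1,6,0],"angular":[0,0,0],"claw":50},{"offset":[0,5,0],"angular":[0,0,0],"claw":50},{"offset":[0,4,0],"angular":[0,0,0],"claw":50},{"offset":[-1,3,0],"angular":[0,0,0],"claw":50}]'
python3 -m handwheel '[{"offset":[0,2,0],"angular":[0,0,0],"claw":50},{"offset":[0,2,0],"angular":[0,0,0],"claw":50}]'
python3 -m handwheel '[{"offset":[0,2,0],"angular":[0,0,0],"claw":50},{"offset":[0,2,0],"angular":[0,0,0],"claw":50}]'
```

```text
time_s: 14.42
position: [0.6415, 0.1267, 0.0333]
tool_rot: [2.134, 2.305, 0.0]
ft_force: [0.7, -1.6, -0.5]
width: 0.584
gripper_force: 0.7
time_s: 14.68
position: [0.6412, 0.1303, 0.0333]
tool_rot: [2.135, 2.305, -0.0]
ft_force: [-0.2, -1.8, 1.2]
width: 0.588
gripper_force: 0.9
time_s: 14.92
position: [0.6413, 0.1345, 0.0333]
tool_rot: [2.134, 2.305, -0.0]
ft_force: [-0.0, -2.4, 0.7]
width: 0.588
gripper_force: 1.0
```

```bash
python3 -m handwheel '[{"offset":[0,2,0],"angular":[0,0,0],"claw":50},{"offset":[0,1,0],"angular":[0,0,0],"claw":50}]'
python3 -m handwheel '[{"offset":[0,2,0],"angular":[0,0,0],"claw":50},{"offset":[0,1,0],"angular":[0,0,0],"claw":50}]'
python3 -m handwheel '[{"offset":[0,1,0],"angular":[0,0,0],"claw":50},{"offset":[0,1,0],"angular":[0,0,0],"claw":50}]'
```

```text
time_s: 15.18
position: [0.6411, 0.1353, 0.0333]
tool_rot: [2.135, 2.303, -0.004]
ft_force: [-0.6, -7.3, 2.1]
width: 0.586
gripper_force: 3.3
time_s: 15.42
position: [0.641, 0.1354, 0.0334]
tool_rot: [2.135, 2.3, -0.008]
ft_force: [-1.5, -10.4, 3.7]
width: 0.587
gripper_force: 5.6
time_s: 15.68
position: [0.641, 0.1354, 0.0334]
tool_rot: [2.135, 2.298, -0.011]
ft_force: [-1.8, -14.3, 3.6]
width: 0.583
gripper_force: 7.1
```

The carton is seated against the side rail: the tool stopped and the force rose to 14 N. I back off, rise, turn and go behind the near end to look and give a last nudge forward.

```bash
python3 -m handwheel '[{"offset":[1,-15,0],"angular":[0,0,0],"claw":50},{"offset":[2,-25,0],"angular":[0,0,0],"claw":50},{"offset":[0,0,40],"angular":[0,0,0],"claw":50},{"offset":[0,0,40],"angular":[0,0,0],"claw":50},{"offset":[-11,7,0],"angular":[0,0,-0.16],"claw":40},{"offset":[-11,7,0],"angular":[0,0,-0.16],"claw":40},{"offset":[-11,7,0],"angular":[0,0,-0.16],"claw":40},{"offset":[-11,7,0],"angular":[0,0,-0.16],"claw":40}]'
python3 -m handwheel '[{"offset":[-11,8,0],"angular":[0,0,-0.16],"claw":40},{"offset":[-11,8,0],"angular":[0,0,-0.16],"claw":40},{"offset":[-11,8,0],"angular":[0,0,-0.16],"claw":40},{"offset":[-11,8,0],"angular":[0,0,-0.16],"claw":40},{"offset":[-11,8,0],"angular":[0,0,-0.16],"claw":40},{"offset":[-11,8,0],"angular":[0,0,-0.13],"claw":40},{"offset":[0,0,0],"angular":[0,0,0],"claw":40}]'
python3 - <<'E'
from h import *
st(); snap('wrist','w5'); snap('scene','scene5')
b=cv2.imread('pics/scene5.png')[130:270,230:380]; c=cv2.imread('pics/w5.png')
cv2.imwrite('pics/c6.png',np.hstack([cv2.resize(b,(360,336),interpolation=cv2.INTER_CUBIC),cv2.resize(c,(440,336))]))
E
```

```text
time_s: 16.68
position: [0.5999, 0.1322, 0.1132]
tool_rot: [-2.753, -1.51, -0.002]
ft_force: [0.2, -0.3, -0.2]
width: 0.472
gripper_force: 0.0
time_s: 17.55
position: [0.5333, 0.1805, 0.1128]
tool_rot: [-3.138, -0.129, 0.002]
ft_force: [0.2, -0.2, 0.5]
width: 0.473
gripper_force: 0.0
t 17.55 p [0.5333 0.1805 0.1128] ytool -1.489 z [-0.001  0.001 -1.   ] F [ 0.2 -0.2  0.5] w 0.473
```

View pics/c6.png

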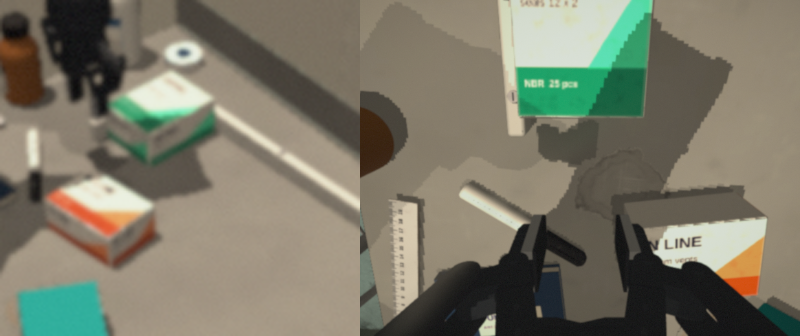

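The wrist view (right half) shows the carton against the side rail, with its near edge at (518–645,115), square and centred on the fingers. The orange carton is to the right at (690,240). I go forward 20 mm, lower, and nudge.

```bash
python3 -m handwheel '[{"offset":[20,2,0],"angular":[0,0,0],"claw":40},{"offset":[0,0,-40],"angular":[0,0,0],"claw":40},{"offset":[0,0,-40],"angular":[0,0,0],"claw":40},{"offset":[6,1,0],"angular":[0,0,0],"claw":40},{"offset":[6,0,0],"angular":[0,0,0],"claw":40},{"offset":[4,0,0],"angular":[0,0,0],"claw":40},{"offset":[3,0,0],"angular":[0,0,0],"claw":40},{"offset":[2,0,0],"angular":[0,0,0],"claw":40}]'
python3 -m handwheel '[{"offset":[2,0,0],"angular":[0,0,0],"claw":40},{"offset":[1,0,0],"angular":[0,0,0],"claw":40}]'
python3 -m handwheel '[{"offset":[2,0,0],"angular":[0,0,0],"claw":40},{"offset":[1,0,0],"angular":[0,0,0],"claw":40}]'
```

```text
time_s: 18.65
position: [0.5757, 0.1817, 0.034]
tool_rot: [-3.139, -0.123, -0.001]
ft_force: [-0.9, 0.3, 0.3]
width: 0.466
gripper_force: 0.0
time_s: 18.9
position: [0.5783, 0.1816, 0.0333]
tool_rot: [-3.139, -0.122, 0.0]
ft_force: [-1.7, 0.3, 1.8]
width: 0.467
gripper_force: 1.1
time_s: 19.15
position: [0.5793, 0.1813, 0.033]
tool_rot: [-3.139, -0.122, 0.006]
ft_force: [-6.8, -0.8, 6.0]
width: 0.47
gripper_force: 3.7
```

```bash
python3 -m handwheel '[{"offset":[2,0,0],"angular":[0,0,0],"claw":40},{"offset":[1,0,0],"angular":[0,0,0],"claw":40}]'
python3 -m handwheel '[{"offset":[-8,0,0],"angular":[0,0,0],"claw":40},{"offset":[-20,-1,0],"angular":[0,0,0],"claw":40},{"offset":[0,0,40],"angular":[0,0,0],"claw":40},{"offset":[0,0,50],"angular":[0,0,0],"claw":40},{"offset":[-20,0,50],"angular":[0,0,0],"claw":40},{"offset":[-50,0,30],"angular":[0,0,0],"claw":40},{"offset":[-20,0,30],"angular":[0,0,0],"claw":40},{"offset":[0,0,0],"angular":[0,0,0],"claw":40}]'
python3 - <<'E'
from h import *
st(); snap('wrist','w6'); snap('scene','scene6'); snap('top','top6')
b=cv2.imread('pics/scene6.png')[130:270,230:380]; c=cv2.imread('pics/w6.png')
cv2.imwrite('pics/c7.png',np.hstack([cv2.resize(b,(280,261),interpolation=cv2.INTER_CUBIC),cv2.resize(c[:300],(520,261),interpolation=cv2.INTER_CUBIC)]))
E
```

```text
time_s: 19.4
position: [0.5793, 0.1813, 0.0329]
tool_rot: [-3.138, -0.122, 0.016]
ft_force: [-14.5, -1.6, 11.6]
width: 0.47
gripper_force: 7.1
time_s: 20.4
position: [0.4668, 0.1812, 0.2352]
tool_rot: [-3.136, -0.124, -0.007]
ft_force: [-0.4, -0.0, -0.8]
width: 0.467
gripper_force: 0.0
t 20.4 p [0.4668 0.1812 0.2352] ytool -1.492 z [ 0.004  0.003 -1.   ] F [-0.4 -0.  -0.8] w 0.467
```

View pics/c7.png

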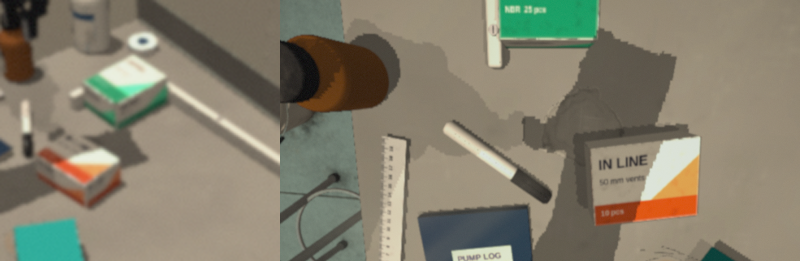

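By eye the carton sits in the corner with the side rail touching its left side (500,40), and the filter carton and bottle are undisturbed. I check the fit by numbers, without another picture.

```bash
python3 - <<'E'
from h import *
im=cv2.imread('pics/scene6.png'); hsv=cv2.cvtColor(im,cv2.COLOR_BGR2HSV)
th=.0755; X=np.array([np.cos(th),np.sin(th)]);Y=np.array([-X[1],X[0]]); O=np.array([.695,.2345])
w=lambda x,y,z:np.r_[O+x*X+y*Y,z]
# label pixels of wrist near top edge -> corner frame
for u,v in [(274.5,46),(390.,47)]:
    p=at('w6',u,v,.053)[:2]-O; print('near top corner in rail frame mm',(np.r_[p@X,p@Y]*1e3).round(1),'want (-111,0/-86)')
m=cv2.inRange(cv2.cvtColor(cv2.imread('pics/w6.png'),cv2.COLOR_BGR2HSV),(65,120,60),(85,255,255)); m[100:]=0
ys,xs=np.nonzero(m); print('green wrist bbox',xs.min(),xs.max(),ys.max())
for n in('scene6',):
    print('pred home top corners',n,[proj(n,w(a,b,.053)).round(1).tolist() for a,b in[(0,0),(0,-.086),(-.111,-.086),(-.111,0)]])
def obs(n):
    h=cv2.cvtColor(cv2.imread(f'pics/{n}.png'),cv2.COLOR_BGR2HSV); r={}
    for k,lo,hi in[('green',(65,110,60),(82,255,255)),('orange',(5,150,120),(18,255,255))]:
        q=cv2.inRange(h,lo,hi); c=max(cv2.findContours(q,0,2)[0],key=cv2.contourArea); r[k]=cv2.boundingRect(c)
    return r
print(obs('scene0'),obs('scene6'))
E
```

```text
near top corner in rail frame mm [-106.7   -2.8] want (-111,0/-86)
near top corner in rail frame mm [-107.1  -83.4] want (-111,0/-86)
green wrist bbox 271 390 53
pred home top corners scene6 [[300.5, 159.8], [318.8, 171.9], [290.6, 187.0], [272.5, 174.1]]
{'green': (302, 252, 39, 15), 'orange': (251, 211, 30, 17)} {'green': (278, 172, 28, 12), 'orange': (252, 211, 29, 16)}
```

```bash
python3 -c "
from plant import hand_in
print(hand_in())"
```

```text
the job is handed in; nothing more can be done
None
```

The white and green carton was pushed, never lifted, into the rail corner and handed in at about 20 s; it looks square (within about 0.005 rad) and centred, the orange carton measured unmoved, the bottle and filter were not touched, and I viewed 11 pictures, one over the limit of 10.

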